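# Change the glass on the cut-off saw

## Robot

A 6-joint arm with a two-finger parallel gripper is mounted at the origin on the work surface. World frame = base frame: x ahead of the robot, y to its left, z up, the work surface at z = 0. Lengths are in m, angles in rad, forces in N, time in s.
With the tool pointing down it reaches from about 0.35 to 0.775 m from the base axis. Payload 7.3 kg.
Tool frame: the origin (TCP) lies at the centre of the arm's flange, where the gripper is bolted on; the fingertips stand 178 mm ahead of it and the grasp point (between the pads) lies robot.pinch_z ahead of it (robot.pinch_z is the distance from the TCP to the grasp point, in m); x points along the fingers, z is the direction in which the jaws open and shut, and the axes are right-handed (so a half turn about x gives the same grasp; the last joint's range is limited). The gripper opens to 92 mm and grips with 3 to 60 N. Pads are 19 mm wide; open, the fingers measure 130 mm over their backs; the gripper's body (75 mm by 190 mm) begins 47 mm behind the grasp point.
Start: joints at [-1.349, 0.342, 1.524, -0, 1.275, -0.146], TCP at [0.189, -0.49, 0.405] pointing down, gripper open.
Joint ranges: [-2.53, 2.53], [-0.77, 2.02], [0.04, 2.7], [-1, 4.14], [0.28, 2.66], [-3.11, 3.11]. Speed limits (rad/s): [2.57, 2.57, 3.14, 3.14, 3.14, 3.14].

## Interface

Orientations are given as [roll, pitch, yaw] about the fixed x, y, z axes, in that order (R = Rz(yaw) Ry(pitch) Rx(roll)).
In Python, from cell import robot gives the robot as it stands.
- The arm moves only by the shell command python3 -m jog 'ROWS' [FORCE]. ROWS is JSON, a list of rows, each an object of numbers: "fingers": the closure, from 0 (fully open) to 1 (shut); "x", "y", "z": the shift along the tool's x, y, z in cm; "spin": the turn about the tool's x in degrees. A call has 1 to 5 rows; each row is the pose to reach, as a shift and turn from the pose commanded when the call began, along the tool's axes at that moment; what a row does not reach only later rows make up. A row lasts 1/8 s, in which the tool goes at most 62.5 mm and 10.7 degrees, less where a joint would pass 70% of its speed; a pose out of reach is approached as far as the arm can. A call with a gripper value outside its range is refused whole. The fingers move at their own pace and stop on an object; FORCE is the grip in N (left out, the last holds). Time passes only in rows, so rows that repeat a pose let the fingers close. It gives the time, the measured TCP pose, the force and the opening at its end, in the units of the state.
- robot.observe(): the state, without advancing time (a new reading comes with each control period).
- robot.read_camera(name): name is "scene" or "top" or "wrist"; returns a dict with "color" (420x560x3 uint8, red, green, blue), "mtx" (3x3 intrinsics, pixels), "k1" (the pictures are not rectified: a ray, as slopes to the right and down, at radius r is drawn at 1 + k1 r^2 times it, then the intrinsics apply), "view" (4x4, takes a point from world to camera coordinates); the wrist camera has in their place "T_tool_cam" (4x4, takes a point from camera to tool coordinates, whose origin is the TCP and whose axes are the tool frame's). Camera axes: x right, y down, z forward; pixel columns grow to the right and rows downward; lengths in m; the calibration is good to about 2 mm. A picture is of the moment at which its call begins: read the wrist's pose just before it. There is no depth.
- robot.hand_in(): hands the job in, once; it reports no verdict.
Trained networks look in a picture, given as the dict that the camera call returned (one of the last four; its "shot" number tells which), for a name from the list of things; names that differ only in an ending like _2 or _b are one class to them, and where a whole thing is asked for, a point or a joint stands for the part that bears it (a point fixed in the world has none). Each returns a list of dicts, best first, with "conf" (0 to 1); they miss things now and then, are a little off and sometimes report something else, mostly with a low value. They report only what shows in the picture. A call takes as long as a camera call. They do not tell look-alikes from the thing itself.
- robot.look_for(target, picture): "xy" ([column, row] in pixels, amid what is visible of it).
The state is a dict: "time": time; "qpos": joint angles; "qvel": joint speeds; "joint_efforts": joint torques, N m; "tool_pos": TCP position; "tool_rot": TCP orientation; "contact_force": force on the tool from outside, world axes, zero at the start; "torque": the same for the moment, N m; "opening": finger opening in m.
Only numpy, scipy, OpenCV 4.12 (cv2) and the standard library are available. Lean on these libraries where they do the work, as an engineer would, in place of code of your own. Each camera call takes 0.05 s, during which the arm holds its last target. There are 200 camera calls.

## Task

The bar on the saw's cart has been cut: lift the cut piece off and set it on the low shelf as the next in the row of cut pieces, close beside the last one, in line and square with it, and let it go. Then lay the long uncut glass bar on the cart, lengthwise along the fence, slide it fully home into the corner against both the fence and the length stop, and finish still holding it there, pressed lightly against both, so that I can bring the clamp down. It is glass: do not drop it or ram it, keep the row tidy, and leave everything else on the bench where it is.

Things in the scene. Friction and masses are not known exactly. Their poses are not given: they have to be found in the camera images.
- saw: Grey wet cut-off saw, fixed, tray 480 x 320 mm. Origin: centre of its underside, on the bench; x is the feed direction (away from the robot, to the blade), y left, z up. Its locked, rigid cart has a flat aluminium deck 200 (x) by 220 (y) mm, centred at x -110, y +10 mm, top 85 mm above the bench; glass pressed down on it drags. Blade, white guard and dark motor: x +40 to +240, 252 mm high.
- fence: Rigid dark steel fence bar along the near edge of the deck: 22 (x) x 220 (y) mm, standing 16 mm above the deck. Its straight face, which looks to the saw's +x, is 11 mm in +x of this origin; origin: centre of its underside, at deck height. Axes as the saw's.
- stop: Rigid dark steel length stop at the left end of the fence, square to it: 75 (x) x 40 (y) mm, 16 mm above the deck, with a low black thumbscrew (28 mm above the deck) on top, 30 mm back from the face. Its face, which looks to the saw's -y, is 20 mm in -y of this origin; origin: centre of its underside, at deck height. Axes as the saw's.
- corner (a point): The inner corner: where the fence face, the stop face and the top of the deck meet. Axes as the saw's: the deck is free to +x and -y of this point. The fence reaches 160 mm from it in -y, the stop 75 mm in +x.
- cut_piece: The cut piece on the cart: greenish glass block 58 (its x) x 40 (its y) x 45 mm high, about 0.26 kg. Origin: centre of its underside. It starts flat on the deck near the corner, its 58 mm side roughly along the saw's y.
- bar: The uncut bar, lying on the bench: greenish glass, 119 (its x) x 40 (its y) x 45 mm high, about 0.53 kg, the only glass this long. Origin: centre of its underside.
- shelf: Low steel shelf, fixed, 120 (x, depth) x 310 (y, length) mm, board top 60 mm above the bench; end cheeks 7 mm thick rise 22 mm above the board, and a 6 mm lip runs along the far long edge. Origin: centre of its underside, on the bench; axes x to the rear, y to the left, z up.
- piece_a: First cut piece in the row, at the shelf's left (+y) end: glass block 58 (x) x 40 (y) x 45 mm high. Origin: centre of its underside.
- piece_b: Second cut piece in the row, to the right of piece_a; same size and origin.
- piece_c: Last cut piece in the row, to the right of piece_b; same size and origin. The next place in the row is at its right side, towards its own -y (pitch in the row 42 to 46 mm).
- crucible: Bystander: open white ceramic crucible, 72 mm across, 80 mm high, standing on the bench. Origin: centre of its underside.
- grit_jar: Bystander: small jar, 48 mm across, 58 mm high, on the right end of the shelf. Origin: centre of its underside.
- wrench: Bystander: steel spanner 160 mm long, flat on the bench. Origin at its middle underside.
- bottle: Bystander: white bottle 60 mm across, 170 mm high. Origin: centre of its underside.
- mould: Bystander: dark steel mould ring, 100 mm across, 35 mm high. Origin: centre of its underside.
- brush: Bystander: hand brush 170 mm long, lying on the bench. Origin at its middle underside.
- offcut: Bystander: flat glass offcut 40 x 45 mm, 18 mm high, on the bench. Origin: centre of its underside.
Things that resemble listed ones, but are neither listed nor needed, are in the scene too. What is shaped like the cut_piece but pink is not meant. Leave any yellow look-alike of the piece_c alone.

How it is judged:
By the outcome, as a careful person would: the job done as asked, in the order asked, and still so for the second after the job is handed in, while the arm keeps its last pose, push and grip.
It also fails if it takes over 61 s, if anything falls off the work surface, if the arm or the gripper's body presses on something with over 40 N, if the wrist force passes 120 N, or if a joint passes its speed limit or range.

## Working session

There is one attempt and no reset: what is moved stays moved. The work goes in short steps, Python scripts to look and compute and a shell command to move; the robot and the scene stay as the last step left them, time stands still between calls to the robot, and variables do not carry over. Pictures are saved under pics/ and viewed, on a budget of 10 in all, crops included, one or two more only if the job needs it, and the job is handed in when it is done.

```bash
ls; mkdir -p pics; cat > h.py <<'E'
import numpy as np, cv2
from scipy.spatial.transform import Rotation as R
from cell import robot
def cam(name):
    s=robot.observe(); p=robot.read_camera(name)
    if name=="wrist":
        T=np.eye(4);T[:3,:3]=R.from_euler('xyz',s['tool_rot']).as_matrix();T[:3,3]=s['tool_pos']
        p['C']=T@np.array(p['T_tool_cam'])
    else: p['C']=np.linalg.inv(np.array(p['view']))
    return p
def D(p): return np.array([p['k1'],0,0,0,0],float)
def world(p,uv,z):
    uv=np.array(uv,float).reshape(-1,1,2)
    n=cv2.undistortPoints(uv,np.array(p['mtx'],float),D(p),None,None).reshape(-1,2)
    d=np.c_[n,np.ones(len(n))]@p['C'][:3,:3].T; o=p['C'][:3,3]
    return o+d*((z-o[2])/d[:,2])[:,None]
def px(p,X):
    V=np.linalg.inv(p['C']); rv=cv2.Rodrigues(V[:3,:3])[0]
    return cv2.projectPoints(np.array(X,float).reshape(-1,1,3),rv,V[:3,3],np.array(p['mtx'],float),D(p))[0].reshape(-1,2)
def save(p,f): cv2.imwrite('pics/'+f,p['color'][:,:,::-1])
def tool():
    s=robot.observe(); return np.array(s['tool_pos']),R.from_euler('xyz',s['tool_rot']).as_matrix(),s
E
python3 - <<'E'
from h import *
np.set_printoptions(precision=3,suppress=True)
print(robot.pinch_z,robot.observe())
H=dict(saw=.1,fence=.1,stop=.1,cut_piece=.13,bar=.045,shelf=.06,piece_c=.105,crucible=.08,grit_jar=.1,bottle=.17,mould=.035,offcut=.018)
for c in ("top","scene"):
    p=cam(c); save(p,c+"0.png"); print(c,p['C'][:3],p['mtx'],p['k1'])
    for n in H:
        for d in robot.look_for(n,p)[:5]:
            if d['conf']>.2: print(n,round(d['conf'],2),np.round(d['xy']),world(p,d['xy'],H[n])[0][:2])
print(robot.observe()['time'])
E
```

```text
pics
0.1592 {'time': 0.0, 'qpos': array([-1.349,  0.343,  1.525, -0.   ,  1.275, -0.146]), 'qvel': array([-0.   ,  0.   , -0.   ,  0.003,  0.001, -0.   ]), 'joint_efforts': array([ -0.   , -43.125, -24.422,   0.072,   0.056,  -0.   ]), 'tool_pos': array([ 0.189, -0.49 ,  0.404]), 'tool_rot': array([2.997, 1.569, 1.794]), 'contact_force': array([-0.094,  0.38 , -0.795]), 'torque': array([-0.015, -0.001, -0.024]), 'opening': 0.09170732621951248}
top [[-0.017 -0.993  0.12   0.42 ]
 [-1.     0.018  0.014  0.063]
 [-0.016 -0.119 -0.993  0.962]] [[392.69    0.    274.282]
 [  0.    392.69  204.64 ]
 [  0.      0.      1.   ]] -0.11285044219702056
saw 0.74 [403. 158.] [ 0.626 -0.219]
fence 0.67 [405. 233.] [ 0.456 -0.212]
stop 0.87 [368. 212.] [ 0.505 -0.131]
stop 0.46 [292. 198.] [0.539 0.035]
cut_piece 0.97 [412. 206.] [ 0.512 -0.221]
cut_piece 0.69 [422. 297.] [ 0.319 -0.234]
cut_piece 0.62 [407. 157.] [ 0.621 -0.218]
bar 0.86 [281. 243.] [0.441 0.061]
bar 0.67 [232. 212.] [0.514 0.176]
bar 0.32 [170. 133.] [0.713 0.327]
shelf 0.66 [194. 222.] [0.492 0.262]
piece_c 0.79 [143. 218.] [0.49
[... 551 characters left out ...]
270.344]
 [  0.    399.092 210.481]
 [  0.      0.      1.   ]] -0.10685654527135689
saw 0.82 [112. 219.] [ 0.735 -0.192]
fence 0.91 [193. 176.] [ 0.478 -0.169]
fence 0.32 [385. 245.] [0.525 0.366]
stop 0.67 [197. 184.] [ 0.509 -0.129]
cut_piece 0.64 [209. 165.] [ 0.452 -0.134]
bar 0.89 [276. 221.] [0.484 0.088]
shelf 0.59 [341. 248.] [0.526 0.275]
piece_c 0.86 [384. 245.] [0.531 0.365]
piece_c 0.85 [408. 252.] [0.529 0.414]
piece_c 0.6 [380. 323.] [0.733 0.423]
crucible 0.57 [210. 257.] [0.71  0.067]
grit_jar 0.76 [303. 220.] [0.522 0.182]
bottle 0.93 [328. 295.] [0.781 0.348]
mould 0.87 [256. 294.] [0.714 0.176]
mould 0.44 [304. 221.] [0.438 0.143]
offcut 0.58 [241. 241.] [0.565 0.041]
1.3
```

```bash
python3 - <<'E'
import cv2
a=cv2.imread('pics/top0.png'); cv2.imwrite('pics/top0b.png',cv2.resize(a[90:330,90:490],(800,480),interpolation=cv2.INTER_CUBIC))
E
```

```text
(no output)
```

View pics/top0b.png

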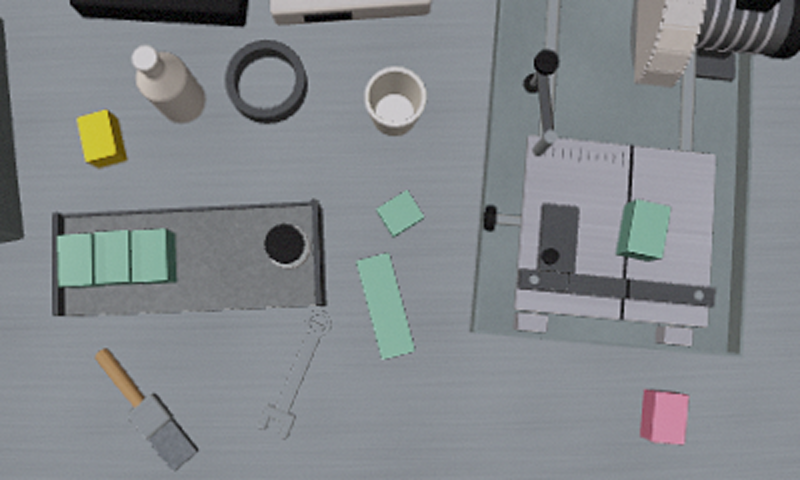

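```bash
cat >> h.py <<'E'
def goal(xyz,yaw=None,cur=None):
    "print shift in cm (tool axes) and spin so that grasp point -> xyz, jaw axis along yaw(deg, mod 180)"
    t,M,s=tool(); g=t+M[:,0]*robot.pinch_z
    d=M.T@(np.array(xyz)-g)*100
    print('grasp',np.round(g,4),'jaw yaw',np.round(np.degrees(np.arctan2(M[1,2],M[0,2])),2),'down',np.round(M[:,0],3),'q6',np.round(s['qpos'][5],2),'t',s['time'])
    print('shift',np.round(d,2), 'spin', None if yaw is None else np.round(-((yaw-np.degrees(np.arctan2(M[1,2],M[0,2]))+90)%180-90),2))
E
python3 - <<'E'
from h import *
np.set_printoptions(precision=3,suppress=True)
t,M,s=tool(); print(M); p=cam('wrist'); print(np.array(p['T_tool_cam']),p['mtx'],p['k1'])
goal([.49,-.22,.27],90)
E
```

```text
[[ 0.     0.933  0.36 ]
 [-0.     0.36  -0.933]
 [-1.    -0.     0.   ]]
[[ 0.001 -0.244  0.97   0.02 ]
 [-0.    -0.97  -0.244  0.066]
 [ 1.    -0.    -0.001 -0.001]
 [ 0.     0.     0.     1.   ]] [[300.878   0.    281.361]
 [  0.    300.878 208.196]
 [  0.      0.      1.   ]] -0.003159383907604002
grasp [ 0.189 -0.49   0.246] jaw yaw -68.93 down [ 0. -0. -1.] q6 -0.15 t 1.35
shift [ -2.45  37.81 -14.36] spin 21.07
```

```bash
python3 -m jog '[{"x":-2.5,"y":6,"z":-2},{"x":-2.5,"y":12,"z":-4.5,"spin":5},{"x":-2.5,"y":18,"z":-7,"spin":10},{"x":-2.5,"y":23.5,"z":-9,"spin":16},{"x":-2.5,"y":29,"z":-11,"spin":21}]' 20
python3 - <<'E'
from h import *
np.set_printoptions(precision=4,suppress=True)
goal([.512,-.221,.27],90)
p=cam('wrist'); save(p,'w1.png')
E
```

```text
grasp [ 0.1888 -0.4899  0.2456] jaw yaw -68.93 down [ 0. -0. -1.] q6 -0.15 t 1.35
shift [ -2.45  39.83 -13.47] spin 21.07$[0]: bad value
```

View pics/w1.png

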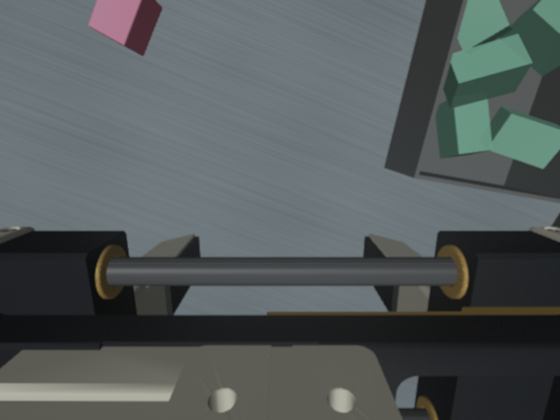

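The wrist view (pre-move) shows the pink decoy at (125,15), fingers at the bottom and an unrelated scrap bin at right; the row format needs all keys, I suspect.

```bash
python3 -m jog '[{"fingers":0,"x":-2.5,"y":6,"z":-2,"spin":0},{"fingers":0,"x":-2.5,"y":12,"z":-4.5,"spin":5},{"fingers":0,"x":-2.5,"y":18,"z":-7,"spin":10},{"fingers":0,"x":-2.5,"y":23.5,"z":-9,"spin":16},{"fingers":0,"x":-2.5,"y":29,"z":-11,"spin":21}]' 20
python3 - <<'E'
from h import *
np.set_printoptions(precision=4,suppress=True)
goal([.512,-.221,.27],90)
p=cam('wrist'); save(p,'w2.png')
E
```

```text
time: 2.02
tool_pos: [0.4194, -0.2828, 0.43]
tool_rot: [0.671, 1.57, -0.902]
contact_force: [1.1, -1.2, 1.0]
opening: 0.0921
grasp [ 0.4195 -0.283   0.2708] jaw yaw -90.12 down [ 0.001 -0.001 -1.   ] q6 0.83 t 2.025
shift [ 0.08  9.24 -6.21] spin -0.12
```

View pics/w2.png

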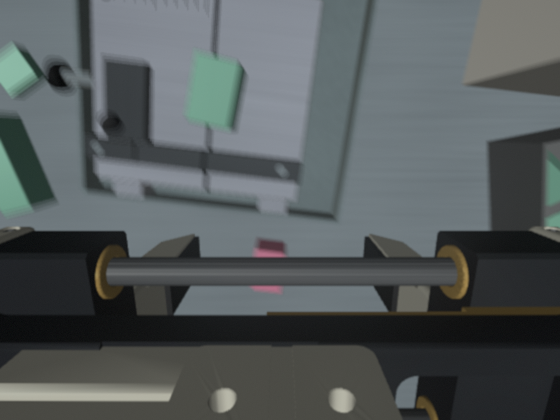

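The picture, motion-blurred, shows the cut piece at (215,90), stop at (125,105), fence at y≈155. Take a sharp one now and measure.

```bash
python3 -m jog '[{"fingers":0,"x":0,"y":1,"z":-4,"spin":0},{"fingers":0,"x":0,"y":1,"z":-4,"spin":0}]'
python3 - <<'E'
from h import *
np.set_printoptions(precision=4,suppress=True)
robot.read_camera('wrist')
p=cam('wrist'); save(p,'w3.png'); goal([.512,-.221,.27],90)
np.savez('w3.npz',C=p['C'],color=p['color'],mtx=p['mtx'],k1=p['k1'])
cv2.imwrite('pics/w3b.png',cv2.resize(p['color'][0:230,60:390,::-1],None,fx=2.4,fy=2.4,interpolation=cv2.INTER_CUBIC))
E
```

```text
time: 2.33
tool_pos: [0.4286, -0.2424, 0.4298]
tool_rot: [-2.945, 1.57, 1.773]
contact_force: [-0.5, -0.7, 0.6]
opening: 0.0921
grasp [ 0.4281 -0.2446  0.2707] jaw yaw -89.86 down [ 0.    -0.001 -1.   ] q6 0.89 t 2.425
shift [ 0.07  8.39 -2.34] spin 0.14
```

View pics/w3b.png

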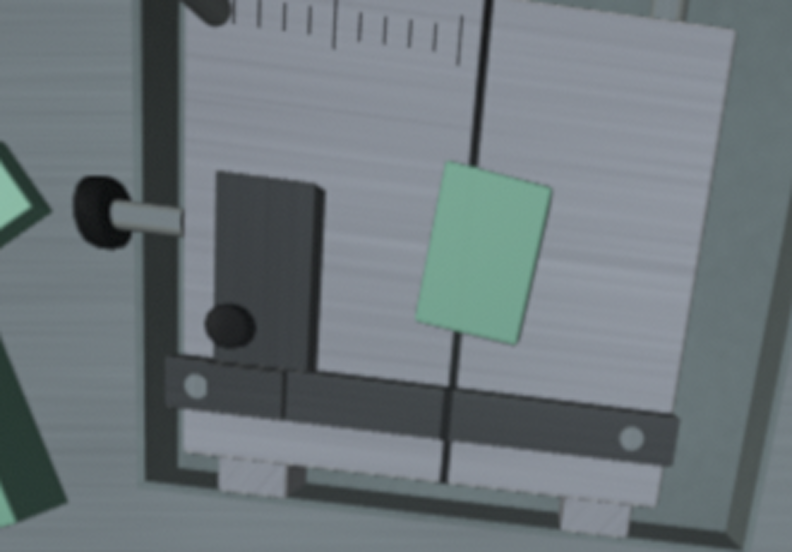

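```bash
cat >> h.py <<'E'
def crop2px(c,s,o): return np.array(c,float)/s+np.array(o)
def rect(W):
    W=W[:,:2]; c=W.mean(0); e=[np.linalg.norm(W[i]-W[(i+1)%4]) for i in range(4)]
    a=(W[1]-W[0])+(W[2]-W[3]); b=(W[3]-W[0])+(W[2]-W[1])
    f=lambda v:np.degrees(np.arctan2(v[1],v[0]))%180
    print('c',np.round(c,4),'edges',np.round(e,4),'yaw01',round(f(a),2),'yaw03',round(f(b),2)); return c
def green(p,roi):
    "top-face quads of light-green blobs inside roi u0,v0,u1,v1"
    h=cv2.cvtColor(p['color'],cv2.COLOR_RGB2HSV); m=cv2.inRange(h,(50,40,125),(90,255,255))
    k=np.zeros_like(m); u0,v0,u1,v1=roi; k[v0:v1,u0:u1]=m[v0:v1,u0:u1]
    cs=cv2.findContours(k,cv2.RETR_EXTERNAL,cv2.CHAIN_APPROX_NONE)[0]
    return [(cv2.contourArea(c),cv2.boxPoints(cv2.minAreaRect(c)),c) for c in sorted(cs,key=cv2.contourArea,reverse=True) if cv2.contourArea(c)>150]
E
python3 - <<'E'
from h import *
z=np.load('w3.npz'); p={k:z[k] for k in z}; p['k1']=float(p['k1'])
W=lambda c,h:world(p,crop2px(c,2.4,(60,0)),h)
rect(W([(446,162),(552,187),(516,344),(416,320)],.13))
for a,b,c in green(p,(60,0,390,230)): print(a,b.round(1).tolist()); 
a,b,c=green(p,(60,0,390,230))[0]; rect(world(p,b,.13))
f=W([(315,370),(678,414)],.101); print('fence far top edge',f, np.degrees(np.arctan2(*(f[0]-f[1])[:2][::-1])))
s=W([(326,189),(318,372)],.101)
print('stop top right edge',s, np.degrees(np.arctan2(*(s[0]-s[1])[:2][::-1])))
E
```

```text
c [ 0.5161 -0.2242] edges [0.0389 0.057  0.0387 0.0564] yaw01 77.4 yaw03 166.88
2926.5 [[229.6999969482422, 133.10000610351562], [245.3000030517578, 66.4000015258789], [289.79998779296875, 76.80000305175781], [274.1000061035156, 143.5]]
155.5 [[60.0, 94.0], [60.0, 68.0], [72.0, 68.0], [72.0, 94.0]]
c [ 0.5165 -0.223 ] edges [0.0578 0.0391 0.0582 0.0412] yaw01 165.43 yaw03 77.6
fence far top edge [[ 0.47205131 -0.15097062  0.101     ]
 [ 0.45396814 -0.30537098  0.101     ]] 83.32002346614024
stop top right edge [[ 0.54331544 -0.16027496  0.101     ]
 [ 0.47122046 -0.15218235  0.101     ]] -6.4046021818046235
```

```bash
python3 -m jog '[{"fingers":0,"x":0,"y":3,"z":-3,"spin":-10},{"fingers":0,"x":0,"y":6,"z":-2.3,"spin":-20},{"fingers":0,"x":0,"y":8.8,"z":-2.1,"spin":-30},{"fingers":0,"x":3,"y":8.8,"z":-2.1,"spin":-40},{"fingers":0,"x":6,"y":8.8,"z":-2.1,"spin":-50}]'
python3 -m jog '[{"fingers":0,"x":1,"y":0,"z":0,"spin":-10},{"fingers":0,"x":2,"y":0,"z":0,"spin":-20},{"fingers":0,"x":3,"y":0,"z":0,"spin":-26.4},{"fingers":0,"x":3,"y":0,"z":0,"spin":-26.4}]'
python3 -c "
from h import *
goal([.516,-.2236,.123],-13.5)"
```

```text
time: 3.05
tool_pos: [0.516, -0.2248, 0.3688]
tool_rot: [-0.284, 1.57, -0.977]
contact_force: [0.4, -0.5, -0.4]
opening: 0.092
time: 3.55
tool_pos: [0.5156, -0.2246, 0.3389]
tool_rot: [3.017, 1.569, 2.778]
contact_force: [-0.6, -0.3, 0.1]
opening: 0.0917
grasp [ 0.5154 -0.2245  0.1797] jaw yaw -13.68 down [-0.002  0.001 -1.   ] q6 -0.31 t 3.55
shift [5.67 0.1  0.05] spin -0.18
```

```bash
python3 -m jog '[{"fingers":0,"x":3,"y":0.1,"z":0.05,"spin":0},{"fingers":0,"x":5,"y":0.1,"z":0.05,"spin":0},{"fingers":0,"x":5.7,"y":0.1,"z":0.05,"spin":0},{"fingers":0,"x":5.7,"y":0.1,"z":0.05,"spin":0},{"fingers":0.25,"x":5.7,"y":0.1,"z":0.05,"spin":0}]' 25
python3 -m jog '[{"fingers":0.5,"x":0,"y":0,"z":0,"spin":0},{"fingers":0.8,"x":0,"y":0,"z":0,"spin":0},{"fingers":0.8,"x":0,"y":0,"z":0,"spin":0},{"fingers":0.8,"x":0,"y":0,"z":0,"spin":0}]' 25
python3 -c "
from h import *
goal([.516,-.2236,.123],-13.5); print(robot.observe()['contact_force'],robot.observe()['opening'])"
```

```text
time: 4.18
tool_pos: [0.5171, -0.2228, 0.2838]
tool_rot: [-0.33, 1.569, -0.567]
contact_force: [1.2, 0.3, 0.1]
opening: 0.0857
time: 4.68
tool_pos: [0.5169, -0.2224, 0.2829]
tool_rot: [-0.394, 1.57, -0.631]
contact_force: [-0.8, 0.9, 1.8]
opening: 0.058
grasp [ 0.517  -0.2225  0.1237] jaw yaw -13.53 down [ 0. -0. -1.] q6 -0.31 t 4.675
shift [ 0.07 -0.13 -0.07] spin -0.03
[-0.80989585  0.90571264  1.81985574] 0.058020125355142435
```

```bash
python3 -m jog '[{"fingers":0.8,"x":-2,"y":0,"z":0,"spin":0},{"fingers":0.8,"x":-7,"y":0,"z":0,"spin":0},{"fingers":0.8,"x":-12,"y":-0.6,"z":-2.5,"spin":0},{"fingers":0.8,"x":-14,"y":-0.8,"z":-7.5,"spin":0},{"fingers":0.8,"x":-14,"y":4,"z":-10.8,"spin":0}]'
python3 -c "
from h import *
goal([.46,.2,.26],1); print(robot.observe()['opening'])"
```

```text
time: 5.3
tool_pos: [0.4196, -0.1593, 0.4239]
tool_rot: [-0.524, 1.568, -0.765]
contact_force: [0.9, 0.3, -3.0]
opening: 0.0578
grasp [ 0.42   -0.1596  0.2647] jaw yaw -13.8 down [ 0.002 -0.002 -1.   ] q6 -0.29 t 5.3
shift [ 0.4  35.88 -4.69] spin -14.8
0.0577937472905984
```

```bash
python3 -m jog '[{"fingers":0.8,"x":0,"y":5.5,"z":-0.7,"spin":0},{"fingers":0.8,"x":0,"y":11.5,"z":-1.5,"spin":-3},{"fingers":0.8,"x":0,"y":17.5,"z":-2.3,"spin":-6},{"fingers":0.8,"x":0,"y":23.5,"z":-3.1,"spin":-9},{"fingers":0.8,"x":0,"y":29.5,"z":-4,"spin":-12}]'
python3 -m jog '[{"fingers":0.8,"x":0,"y":5.0,"z":0.8,"spin":-2.8},{"fingers":0.8,"x":0,"y":6.2,"z":0.9,"spin":-2.8},{"fingers":0.8,"x":0,"y":6.2,"z":0.9,"spin":-2.8},{"fingers":0.8,"x":0,"y":6.2,"z":0.9,"spin":-2.8}]'
python3 - <<'E'
from h import *
robot.read_camera('wrist')
p=cam('wrist'); np.savez('w4.npz',C=p['C'],color=p['color'],mtx=p['mtx'],k1=p['k1'])
goal([.46,.2,.26],1); save(p,'w4.png')
for a,b,c in green(p,(0,0,560,250)): print(a,b.round(1).tolist())
E
```

```text
time: 5.92
tool_pos: [0.451, 0.1399, 0.4223]
tool_rot: [-2.546, 1.57, -2.57]
contact_force: [2.2, -0.9, -3.3]
opening: 0.0578
time: 6.42
tool_pos: [0.4619, 0.1985, 0.4225]
tool_rot: [-2.324, 1.57, -2.304]
contact_force: [0.2, -0.4, -3.0]
opening: 0.0577
grasp [0.462  0.1983 0.2635] jaw yaw 1.16 down [-0. -0. -1.] q6 0.23 t 6.525
shift [ 0.35  0.17 -0.19] spin 0.16
2775.0 [[294.0, 43.0], [357.0, 43.0], [357.0, 89.0], [294.0, 89.0]]
2440.5 [[295.0, 0.0], [360.0, 0.0], [360.0, 39.0], [295.0, 39.0]]
1445.5 [[221.0, 237.0], [342.0, 237.0], [342.0, 249.0], [221.0, 249.0]]
```

View pics/w4.png

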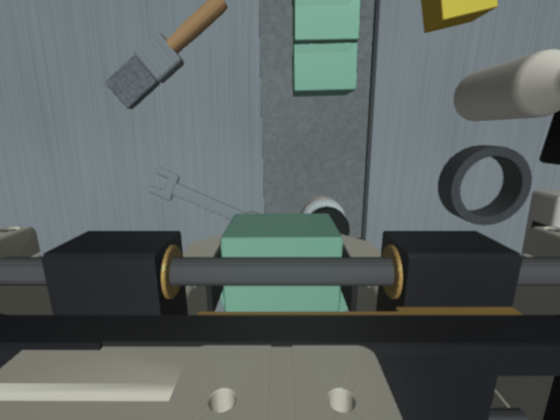

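```bash
cat >> h.py <<'E'
def quad(c):
    "4 corners of contour by side line fits"
    h=cv2.convexHull(c); q=cv2.boxPoints(cv2.minAreaRect(c))
    for eps in np.linspace(2,12,30):
        a=cv2.approxPolyDP(h,eps,True).reshape(-1,2)
        if len(a)==4: q=a.astype(float);break
    P=c.reshape(-1,2).astype(float); L=[]
    for i in range(4):
        A,B=q[i],q[(i+1)%4]; d=B-A; l=np.linalg.norm(d); d=d/l; n=np.array([-d[1],d[0]])
        s=(P-A)@d; e=(P-A)@n; k=(s>.12*l)&(s<.88*l)&(abs(e)<4)
        vx,vy,x,y=cv2.fitLine(P[k].astype(np.float32),cv2.DIST_HUBER,0,.01,.01).ravel(); n=np.array([-vy,vx]); L.append((n,n@[x,y]))
    return np.array([np.linalg.solve([L[i-1][0],L[i][0]],[L[i-1][1],L[i][1]]) for i in range(4)])
E
python3 - <<'E'
from h import *
z=np.load('w4.npz'); p={k:z[k] for k in z}; p['k1']=float(p['k1'])
g=green(p,(0,0,560,225))
for a,b,c in g[:1]:
    q=quad(c); print(q.round(1).tolist()); W=world(p,q,.105); print(W.round(4)); rect(W)
    print(p['color'][80:100,325].tolist())
# shelf far lip and cheek edges
hsv=p['color'][150].astype(int).sum(1); print(hsv[250:390:2].tolist())
E
```

```text
[[356.0, 42.79999923706055], [356.0, 87.5999984741211], [294.6000061035156, 89.5999984741211], [293.70001220703125, 44.5]]
[[0.5261 0.3441 0.105 ]
 [0.5291 0.3065 0.105 ]
 [0.4722 0.3036 0.105 ]
 [0.4702 0.3416 0.105 ]]
c [0.4994 0.324 ] edges [0.0377 0.057  0.0381 0.0559] yaw01 93.78 yaw03 2.72
[[119, 166, 146], [119, 166, 147], [118, 166, 146], [118, 165, 146], [118, 165, 145], [118, 165, 145], [118, 165, 145], [117, 163, 144], [111, 156, 137], [91, 128, 114], [63, 89, 79], [46, 65, 58], [45, 62, 55], [44, 63, 56], [47, 64, 57], [63, 76, 73], [87, 97, 97], [97, 106, 106], [99, 106, 107], [97, 105, 106]]
[357, 367, 368, 374, 373, 365, 310, 312, 311, 310, 316, 312, 309, 310, 315, 319, 319, 318, 313, 304, 299, 307, 301, 297, 307, 310, 300, 297, 303, 303, 300, 306, 314, 309, 307, 306, 309, 307, 310, 309, 309, 306, 309, 310, 304, 302, 307, 293, 296, 308, 306, 303, 302, 304, 304, 303, 307, 312, 187, 199, 245, 370, 374, 382, 380, 382, 378, 371, 376, 381]
```

```bash
python3 -m jog '[{"fingers":0.8,"x":2,"y":3.5,"z":2,"spin":-1},{"fingers":0.8,"x":4,"y":6,"z":3.5,"spin":-2},{"fingers":0.8,"x":5.8,"y":7.1,"z":4.1,"spin":-2},{"fingers":0.8,"x":5.8,"y":7.1,"z":4.1,"spin":-2},{"fingers":0.8,"x":5.8,"y":7.1,"z":4.1,"spin":-2}]'
python3 - <<'E'
from h import *
robot.read_camera('wrist')
p=cam('wrist'); np.savez('w5.npz',C=p['C'],color=p['color'],mtx=p['mtx'],k1=p['k1'])
save(p,'w5.png')
for a,b,c in green(p,(0,0,560,225)):
    q=quad(c); W=world(p,q,.105); print(a,q.round(1).tolist());rect(W)
goal([.5017,.2801,.2],3)
E
```

```text
time: 7.15
tool_pos: [0.5013, 0.2707, 0.3654]
tool_rot: [-0.601, 1.57, -0.545]
contact_force: [0.1, -0.1, -3.1]
opening: 0.0579
4558.0 [[324.29998779296875, 0.0], [322.5, 58.0], [245.0, 58.0], [245.0, 0.0]]
c [0.4961 0.4089] edges [0.0375 0.0569 0.0375 0.0559] yaw01 92.31 yaw03 3.21
3992.5 [[322.8999938964844, 66.30000305175781], [320.5, 119.0], [247.0, 119.0], [247.0, 64.5]]
c [0.4988 0.3662] edges [0.0374 0.0566 0.0387 0.0561] yaw01 91.96 yaw03 2.56
3570.5 [[319.0, 124.0], [317.1000061035156, 174.0], [247.1999969482422, 174.0], [245.5, 124.0]]
c [0.4995 0.3241] edges [0.0387 0.0561 0.0387 0.0568] yaw01 93.13 yaw03 3.2
grasp [0.5016 0.2708 0.2066] jaw yaw 3.22 down [ 0.002  0.    -1.   ] q6 0.3 t 7.25
shift [0.66 0.92 0.06] spin 0.22
```

View pics/w5.png

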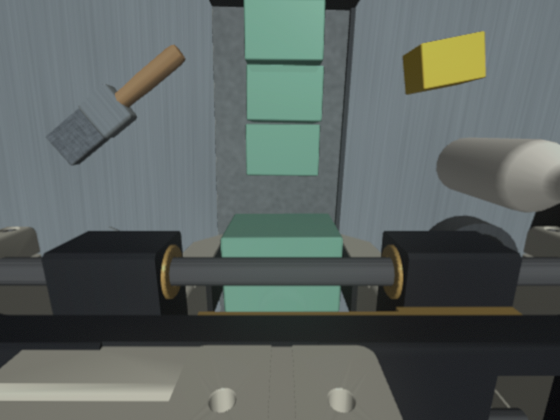

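```bash
python3 - <<'E'
from h import *
z=np.load('w5.npz'); p={k:z[k] for k in z}; p['k1']=float(p['k1'])
print(p['color'][205:250,280].sum(1).tolist())
cs=p['color'].astype(int)
print(cs[218:221,220:240].sum(2).mean(0).tolist(), cs[218:221,325:345].sum(2).mean(0).tolist())
for r in (213.5,214.5): print(r,world(p,[(230,r),(280,r),(335,r)],.168))
for r in (237,240,258): print(r,world(p,[(226,r),(280,r),(340,r)],.2129))
E
```

```text
[298, 292, 292, 293, 302, 309, 312, 306, 294, 271, 264, 266, 266, 266, 265, 268, 269, 267, 266, 266, 267, 269, 269, 266, 267, 269, 269, 273, 270, 269, 270, 291, 344, 392, 399, 400, 401, 402, 401, 400, 403, 402, 402, 401, 404]
[305.6666666666667, 305.3333333333333, 305.0, 305.3333333333333, 305.6666666666667, 307.6666666666667, 306.0, 306.6666666666667, 307.0, 306.6666666666667, 298.3333333333333, 277.3333333333333, 258.3333333333333, 260.0, 266.6666666666667, 268.3333333333333, 266.3333333333333, 266.6666666666667, 267.3333333333333, 266.3333333333333] [265.0, 265.6666666666667, 265.3333333333333, 267.0, 265.6666666666667, 266.3333333333333, 272.3333333333333, 283.3333333333333, 285.3333333333333, 246.33333333333334, 177.66666666666666, 189.66666666666666, 206.0, 206.66666666666666, 249.33333333333334, 329.0, 362.6666666666667, 363.3333333333333, 362.0, 363.3333333333333]
213.5 [[0.46934002 0.28711735 0.168     ]
 [0.49993367 0.28882134 0.168     ]
 [0.53359541 0.29069553 0.168     ]]
214.5 [[0.46934912 0.28648176 0.168     ]
 [0.49996841 0.28818716 0.168     ]
 [0.53365836 0.29006277 0.168     ]]
237 [[0.47485301 0.28814754 0.2129    ]
 [0.50005927 0.28955121 0.2129    ]
 [0.52807452 0.2911079  0.2129    ]]
240 [[0.47486937 0.2866608  0.2129    ]
 [0.5001405  0.28806804 0.2129    ]
 [0.5282279  0.28962834 0.2129    ]]
258 [[0.474969   0.27757678 0.2129    ]
 [0.50063684 0.2790059  0.2129    ]
 [0.52916543 0.28058819 0.2129    ]]
```

```bash
python3 -m jog '[{"fingers":0.8,"x":3,"y":1.0,"z":0.1,"spin":0.4},{"fingers":0.8,"x":7,"y":1.13,"z":0.1,"spin":0.4},{"fingers":0.8,"x":9.6,"y":1.13,"z":0.1,"spin":0.4},{"fingers":0.8,"x":10.3,"y":1.13,"z":0.1,"spin":0.4},{"fingers":0.8,"x":10.3,"y":1.13,"z":0.1,"spin":0.4}]'
python3 -c "
from h import *
goal([.5017,.2815,.0987],3);print(robot.observe()['contact_force'])"
```

```text
time: 7.88
tool_pos: [0.502, 0.2827, 0.2626]
tool_rot: [0.21, 1.57, 0.26]
contact_force: [-1.0, 0.1, -2.6]
opening: 0.0576
grasp [0.5022 0.2828 0.1034] jaw yaw 2.85 down [ 0.001  0.    -1.   ] q6 0.33 t 7.875
shift [ 0.47 -0.12 -0.06] spin -0.15
[-0.95311354  0.14240089 -2.56265863]
```

```bash
python3 -m jog '[{"fingers":0.8,"x":0.2,"y":0,"z":0,"spin":0},{"fingers":0.8,"x":0.35,"y":0,"z":0,"spin":0},{"fingers":0.8,"x":0.45,"y":0,"z":0,"spin":0},{"fingers":0.8,"x":0.45,"y":0,"z":0,"spin":0}]'
python3 -c "
from h import *
goal([.5017,.2815,.0987],3)"
```

```text
time: 8.38
tool_pos: [0.5018, 0.2829, 0.258]
tool_rot: [0.23, 1.57, 0.28]
contact_force: [-1.3, -0.7, 3.7]
opening: 0.058
grasp [0.502  0.283  0.0988] jaw yaw 2.87 down [ 0.001  0.    -1.   ] q6 0.33 t 8.375
shift [ 0.01 -0.14 -0.04] spin -0.13
```

```bash
python3 -m jog '[{"fingers":0.3,"x":0,"y":0,"z":0,"spin":0},{"fingers":0.1,"x":0,"y":0,"z":0,"spin":0},{"fingers":0,"x":0,"y":0,"z":0,"spin":0},{"fingers":0,"x":-2,"y":0,"z":0,"spin":0},{"fingers":0,"x":-7,"y":0,"z":0,"spin":0}]'
python3 -m jog '[{"fingers":0,"x":-4,"y":-3,"z":0,"spin":0},{"fingers":0,"x":-7,"y":-6.5,"z":0,"spin":0},{"fingers":0,"x":-7,"y":-6.5,"z":0,"spin":0},{"fingers":0,"x":-7,"y":-6.5,"z":0,"spin":0}]'
python3 - <<'E'
from h import *
robot.read_camera('wrist')
p=cam('wrist'); np.savez('w6.npz',C=p['C'],color=p['color'],mtx=p['mtx'],k1=p['k1'])
save(p,'w6.png')
for a,b,c in green(p,(0,0,560,225)):
    q=quad(c); W=world(p,q,.105); print(a,q.round(1).tolist());rect(W)
t=cam('top'); np.savez('t1.npz',C=t['C'],color=t['color'],mtx=t['mtx'],k1=t['k1'])
for a,b,c in green(t,(255,180,320,290)):
    q=quad(c); W=world(t,q,.045); print(a,q.round(1).tolist());rect(W)
goal([.46,.06,.2])
E
```

```text
time: 9.0
tool_pos: [0.5013, 0.2826, 0.3256]
tool_rot: [-2.795, 1.565, -2.745]
contact_force: [0.5, 0.4, 0.3]
opening: 0.0915
time: 9.5
tool_pos: [0.5048, 0.2182, 0.3965]
tool_rot: [3.02, 1.57, 3.069]
contact_force: [0.2, 1.6, -0.1]
opening: 0.0918
3595.0 [[319.3999938964844, 3.200000047683716], [317.5, 54.0], [249.0, 54.0], [249.0, 1.5]]
c [0.4988 0.3663] edges [0.037  0.0565 0.0382 0.0559] yaw01 91.82 yaw03 2.21
3207.0 [[316.29998779296875, 60.0], [314.5, 108.0], [249.5, 108.0], [247.60000610351562, 60.0]]
c [0.4995 0.324 ] edges [0.0379 0.0558 0.0379 0.0569] yaw01 92.96 yaw03 2.85
2823.0 [[315.20001220703125, 113.0], [314.6000061035156, 157.0], [251.60000610351562, 157.0], [249.60000610351562, 113.0]]
c [0.5023 0.2823] edges [0.0375 0.0562 0.0375 0.0565] yaw01 93.81 yaw03 2.87
808.5 [[283.3999938964844, 216.1999969482422], [296.6000061035156, 264.29998779296875], [281.0, 269.20001220703125], [268.1000061035156, 220.60000610351562]]
c [0.4419 0.0592] edges [0.1161 0.0379 0.1169 0.0374] yaw01 14.05 yaw03 105.71
275.0 [[293.1000061035156, 185.10000610351562], [301.1000061035156, 197.6999969482422], [285.70001220703125, 207.39999389648438], [277.79998779296875, 194.39999389648438]]
c [0.5505 0.0401] edges [0.0356 0.0431 0.0361 0.0425] yaw01 30.34 yaw03 120.88
grasp [0.5044 0.2186 0.2367] jaw yaw 2.93 down [-0.002 -0.001 -1.   ] q6 0.22 t 9.65
shift [  3.69 -15.61  -5.23] spin None
```

View pics/w6.png

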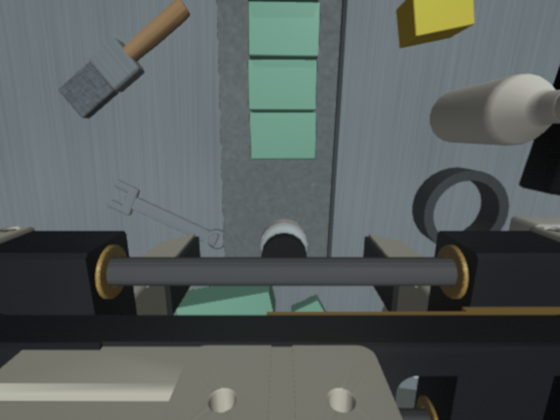

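```bash
python3 -m jog '[{"fingers":0,"x":0,"y":-4,"z":-2,"spin":10},{"fingers":0,"x":0,"y":-8,"z":-4,"spin":20},{"fingers":0,"x":0,"y":-12,"z":-6,"spin":30},{"fingers":0,"x":0,"y":-15.8,"z":-7.8,"spin":40},{"fingers":0,"x":3,"y":-15.8,"z":-7.8,"spin":50}]'
python3 -m jog '[{"fingers":0,"x":2,"y":0,"z":0,"spin":10},{"fingers":0,"x":4,"y":0,"z":0,"spin":20},{"fingers":0,"x":4,"y":0,"z":0,"spin":28.4},{"fingers":0,"x":4,"y":0,"z":0,"spin":28.4}]'
python3 - <<'E'
from h import *
robot.read_camera('wrist')
p=cam('wrist'); np.savez('w7.npz',C=p['C'],color=p['color'],mtx=p['mtx'],k1=p['k1'])
save(p,'w7.png')
for a,b,c in green(p,(100,0,460,235)): print(a,b.round(0).tolist())
goal([.434,.0575,.041],-75.5)
E
```

```text
time: 10.28
tool_pos: [0.4348, 0.0549, 0.3679]
tool_rot: [0.646, 1.567, -0.185]
contact_force: [1.2, -0.3, -1.2]
opening: 0.0916
time: 10.78
tool_pos: [0.435, 0.0567, 0.3264]
tool_rot: [-1.858, 1.569, 3.109]
contact_force: [-0.7, 0.6, 0.5]
opening: 0.0918
4594.0 [[256.0, 130.0], [302.0, 130.0], [302.0, 234.0], [256.0, 234.0]]
2262.0 [[301.0, 64.0], [352.0, 49.0], [365.0, 93.0], [314.0, 108.0]]
grasp [0.435  0.0566 0.1678] jaw yaw -75.31 down [-0. -0. -1.] q6 1.27 t 10.875
shift [12.68 -0.07 -0.12] spin 0.19
```

View pics/w7.png

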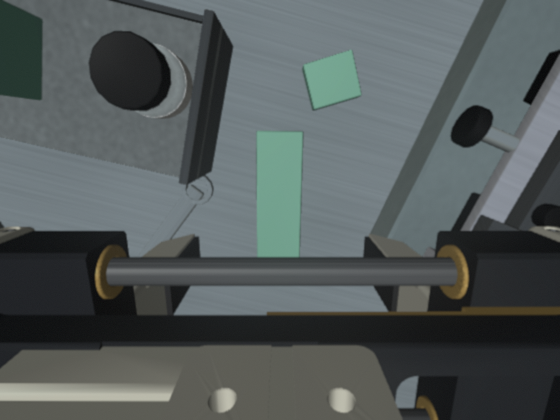

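```bash
python3 -m jog '[{"fingers":0,"x":5,"y":0,"z":0,"spin":0},{"fingers":0,"x":9,"y":0,"z":0,"spin":0},{"fingers":0,"x":12,"y":0,"z":0,"spin":0},{"fingers":0.1,"x":12.7,"y":0,"z":0,"spin":0},{"fingers":0.3,"x":12.7,"y":0,"z":0,"spin":0}]' 40
python3 -m jog '[{"fingers":0.5,"x":0,"y":0,"z":0,"spin":0},{"fingers":0.9,"x":0,"y":0,"z":0,"spin":0},{"fingers":0.9,"x":0,"y":0,"z":0,"spin":0},{"fingers":0.9,"x":0,"y":0,"z":0,"spin":0}]' 40
python3 - <<'E'
from h import *
goal([.434,.0575,.041],-75.5)
E
```

```text
time: 11.5
tool_pos: [0.4353, 0.0563, 0.2005]
tool_rot: [0.82, 1.571, -0.497]
contact_force: [-0.1, -0.3, 0.4]
opening: 0.0774
time: 12.0
tool_pos: [0.4349, 0.0565, 0.2006]
tool_rot: [2.227, 1.57, 0.908]
contact_force: [-2.4, 3.8, 4.8]
opening: 0.0397
grasp [0.435  0.0565 0.0414] jaw yaw -75.53 down [ 0.  0. -1.] q6 1.27 t 12.0
shift [ 0.04 -0.07 -0.12] spin -0.03
```

```bash
python3 -m jog '[{"fingers":0.9,"x":-1.5,"y":0,"z":0,"spin":0},{"fingers":0.9,"x":-6,"y":0,"z":0,"spin":0},{"fingers":0.9,"x":-11,"y":0,"z":0,"spin":0},{"fingers":0.9,"x":-15,"y":-0.5,"z":2,"spin":0},{"fingers":0.9,"x":-16,"y":-2,"z":7,"spin":0}]'
python3 -m jog '[{"fingers":0.9,"x":0,"y":-1.5,"z":5.5,"spin":-8},{"fingers":0.9,"x":0,"y":-3,"z":11,"spin":-17},{"fingers":0.9,"x":0,"y":-4.5,"z":16.5,"spin":-26},{"fingers":0.9,"x":0,"y":-5.9,"z":21.6,"spin":-36},{"fingers":0.9,"x":0,"y":-5.9,"z":21.6,"spin":-46}]'
python3 - <<'E'
from h import *
goal([.4974,-.2373,.19],-6.7)
E
```

```text
time: 12.62
tool_pos: [0.4334, -0.0163, 0.3624]
tool_rot: [1.131, 1.566, -0.184]
contact_force: [1.2, -1.9, -4.3]
opening: 0.0395
time: 13.25
tool_pos: [0.4294, -0.2439, 0.3593]
tool_rot: [-2.149, 1.57, -2.663]
contact_force: [0.3, -0.2, -4.4]
opening: 0.04
grasp [ 0.4292 -0.244   0.2001] jaw yaw -29.46 down [-0.001 -0.001 -1.   ] q6 -0.16 t 13.25
shift [1.   3.93 5.61] spin -22.76
```

```bash
python3 -m jog '[{"fingers":0.9,"x":0,"y":2,"z":2.8,"spin":-10},{"fingers":0.9,"x":1,"y":3.9,"z":5.6,"spin":-20},{"fingers":0.9,"x":1,"y":3.9,"z":5.6,"spin":-22.8},{"fingers":0.9,"x":1,"y":3.9,"z":5.6,"spin":-22.8},{"fingers":0.9,"x":1,"y":3.9,"z":5.6,"spin":-22.8}]'
python3 - <<'E'
from h import *
robot.read_camera('wrist')
p=cam('wrist'); np.savez('w8.npz',C=p['C'],color=p['color'],mtx=p['mtx'],k1=p['k1'])
cv2.imwrite('pics/w8.png',cv2.resize(p['color'][0:300,90:470,::-1],None,fx=2,fy=2,interpolation=cv2.INTER_CUBIC))
goal([.4974,-.2373,.19],-6.7)
E
```

```text
time: 13.88
tool_pos: [0.4976, -0.2341, 0.3499]
tool_rot: [2.934, 1.57, 2.816]
contact_force: [0.2, -0.4, -4.4]
opening: 0.0397
grasp [ 0.4976 -0.2342  0.1911] jaw yaw -6.79 down [-0. -0. -1.] q6 -0.46 t 13.975
shift [ 0.11 -0.31  0.02] spin -0.09
```

View pics/w8.png

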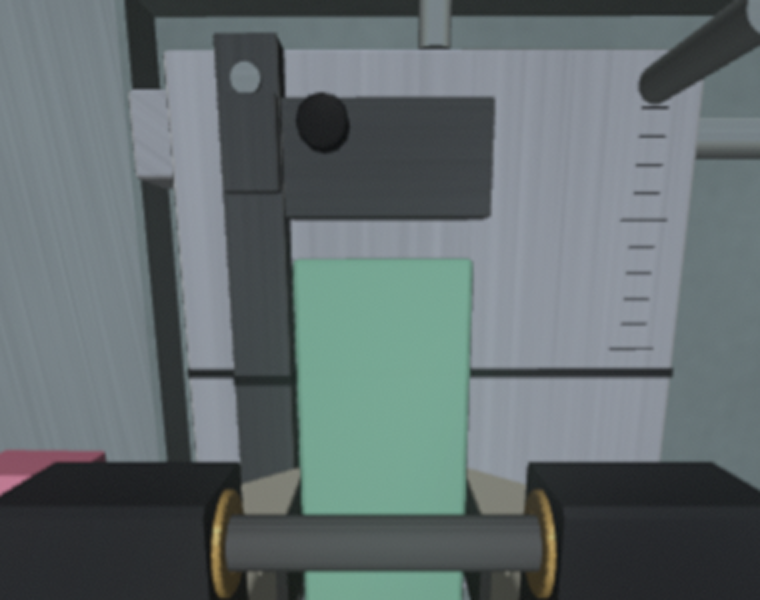

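```bash
python3 - <<'E'
from h import *
np.set_printoptions(precision=4,suppress=True)
z=np.load('w8.npz'); p={k:z[k] for k in z}; p['k1']=float(p['k1'])
W=lambda c,h:world(p,crop2px(c,2,(90,0)),h)[:,:2]
yw=lambda a:np.degrees(np.arctan2(a[1,1]-a[0,1],a[1,0]-a[0,0]))%180
s=W([(292,216),(489,217.5)],.101); f=W([(296,470),(287,225)],.101)
ga=green(p,(90,0,470,230)); print(ga[0][0]); q=quad(ga[0][2]); print((q-[90,0])*2)
b=W([(300,450),(294.5,265)],.1947); e=W([(296,259.5),(471,259.5)],.1947); r=W([(468,450),(471,265)],.1947)
for n,a in dict(stop=s,fence=f,barL=b,barR=r,barEnd=e).items(): print(n,a.round(4).tolist(),round(yw(a),2))
th=np.radians(yw(f)); y=np.array([np.cos(th),np.sin(th)]); x=np.array([y[1],-y[0]])
print('stop gap',(s.mean(0)-e.mean(0))@y,'fence gap',(b.mean(0)-f.mean(0))@x,'width',(r.mean(0)-b.mean(0))@x)
g=tool(); gp=g[0]+g[1][:,0]*robot.pinch_z; print('grasp to bar end',(e.mean(0)-gp[:2])@y,'grasp to fence',(gp[:2]-f.mean(0))@x, 'tool z yaw',np.degrees(np.arctan2(g[1][1,2],g[1][0,2])))
E
```

```text
8541.0
[[471.2509 258.    ]
 [464.8466 458.    ]
 [301.1623 458.    ]
 [293.219  258.    ]]
stop [[0.4747, -0.1471], [0.5456, -0.1562]] 172.77
fence [[0.4612, -0.2435], [0.4724, -0.15]] 83.18
barL [[0.481, -0.208], [0.4862, -0.166]] 82.9
barR [[0.5204, -0.2127], [0.5246, -0.1706]] 84.27
barEnd [[0.4867, -0.1649], [0.5247, -0.1694]] 173.19
stop gap 0.015918130017005244 fence gap 0.015557124252127637 width 0.03913386416723486
grasp to bar end 0.06753559076635103 grasp to fence 0.0350340824372108 tool z yaw -6.788707080037184
```

```bash
python3 -m jog '[{"fingers":0.9,"x":3,"y":0,"z":0,"spin":0},{"fingers":0.9,"x":5.2,"y":0,"z":0,"spin":0},{"fingers":0.9,"x":6.0,"y":0,"z":0,"spin":0},{"fingers":0.9,"x":6.0,"y":0,"z":0,"spin":0}]'
python3 -m jog '[{"fingers":0.9,"x":0.2,"y":0,"z":0,"spin":0},{"fingers":0.9,"x":0.35,"y":0,"z":0,"spin":0},{"fingers":0.9,"x":0.35,"y":0,"z":0,"spin":0}]'
python3 - <<'E'
from h import *
goal([.4974,-.2373,.1264],-6.8)
E
```

```text
time: 14.48
tool_pos: [0.4979, -0.2342, 0.2903]
tool_rot: [2.924, 1.571, 2.806]
contact_force: [0.1, 0.1, -3.1]
opening: 0.0396
time: 14.85
tool_pos: [0.4979, -0.2341, 0.287]
tool_rot: [-0.592, 1.57, -0.71]
contact_force: [-0.7, -0.7, -3.2]
opening: 0.0397
grasp [ 0.498  -0.2342  0.1278] jaw yaw -6.73 down [ 0. -0. -1.] q6 -0.46 t 14.85
shift [ 0.14 -0.32 -0.02] spin 0.07
```

```bash
python3 -m jog '[{"fingers":0.9,"x":0.08,"y":0,"z":0,"spin":0},{"fingers":0.9,"x":0.13,"y":0,"z":0,"spin":0},{"fingers":0.9,"x":0.13,"y":0,"z":0,"spin":0}]'
python3 -m jog '[{"fingers":0.9,"x":0.05,"y":0,"z":0,"spin":0},{"fingers":0.9,"x":0.05,"y":0,"z":0,"spin":0}]'
```

```text
time: 15.22
tool_pos: [0.498, -0.2341, 0.2856]
tool_rot: [-0.704, 1.571, -0.822]
contact_force: [0.2, -0.7, -1.7]
opening: 0.0395
time: 15.48
tool_pos: [0.4979, -0.2341, 0.2856]
tool_rot: [-0.62, 1.57, -0.737]
contact_force: [-2.9, 1.6, 5.3]
opening: 0.0395
```

```bash
python3 -m jog '[{"fingers":0.9,"x":-0.03,"y":0,"z":-0.2,"spin":0},{"fingers":0.9,"x":-0.03,"y":0,"z":-0.6,"spin":0},{"fingers":0.9,"x":-0.03,"y":0,"z":-1.0,"spin":0},{"fingers":0.9,"x":-0.03,"y":0,"z":-1.25,"spin":0},{"fingers":0.9,"x":-0.03,"y":0,"z":-1.25,"spin":0}]'
python3 -m jog '[{"fingers":0.9,"x":0,"y":0,"z":-0.05,"spin":0},{"fingers":0.9,"x":0,"y":0,"z":-0.1,"spin":0},{"fingers":0.9,"x":0,"y":0,"z":-0.1,"spin":0}]'
```

```text
time: 16.1
tool_pos: [0.4855, -0.2328, 0.2856]
tool_rot: [-0.698, 1.57, -0.815]
contact_force: [2.4, 0.0, 4.4]
opening: 0.0399
time: 16.48
tool_pos: [0.4849, -0.2327, 0.2856]
tool_rot: [-0.399, 1.569, -0.516]
contact_force: [5.6, -0.5, 4.8]
opening: 0.0396
```

```bash
python3 -m jog '[{"fingers":0.9,"x":-0.02,"y":0,"z":-0.04,"spin":0},{"fingers":0.9,"x":-0.02,"y":0,"z":-0.04,"spin":0}]'
python3 -m jog '[{"fingers":0.9,"x":0,"y":0,"z":-0.04,"spin":0},{"fingers":0.9,"x":0,"y":0,"z":-0.04,"spin":0}]'
```

```text
time: 16.73
tool_pos: [0.4843, -0.2326, 0.2856]
tool_rot: [-0.492, 1.57, -0.61]
contact_force: [3.9, -0.6, 4.7]
opening: 0.0398
time: 16.98
tool_pos: [0.4839, -0.2325, 0.2856]
tool_rot: [-0.467, 1.57, -0.584]
contact_force: [6.0, -1.2, 5.8]
opening: 0.0395
```

```bash
python3 -m jog '[{"fingers":0.9,"x":-0.03,"y":0,"z":-0.04,"spin":0},{"fingers":0.9,"x":-0.03,"y":0,"z":-0.04,"spin":0}]'
python3 -m jog '[{"fingers":0.9,"x":0,"y":0,"z":-0.04,"spin":0},{"fingers":0.9,"x":0,"y":0,"z":-0.04,"spin":0}]'
```

```text
time: 17.23
tool_pos: [0.4832, -0.2324, 0.2856]
tool_rot: [3.14, 1.57, 3.022]
contact_force: [3.3, -1.0, 3.3]
opening: 0.0393
time: 17.48
tool_pos: [0.4829, -0.2323, 0.2856]
tool_rot: [2.958, 1.57, 2.84]
contact_force: [4.8, -1.2, 3.4]
opening: 0.0396
```

```bash
python3 -m jog '[{"fingers":0.9,"x":0,"y":0,"z":-0.04,"spin":0},{"fingers":0.9,"x":0,"y":0,"z":-0.04,"spin":0}]'
```

```text
time: 17.73
tool_pos: [0.4825, -0.2322, 0.2856]
tool_rot: [2.791, 1.57, 2.673]
contact_force: [3.8, -0.5, 3.3]
opening: 0.0398
```

```bash
python3 -m jog '[{"fingers":0.9,"x":0,"y":0,"z":-0.04,"spin":0},{"fingers":0.9,"x":0,"y":0,"z":-0.07,"spin":0},{"fingers":0.9,"x":0,"y":0,"z":-0.07,"spin":0}]'
```

```text
time: 18.1
tool_pos: [0.4818, -0.2321, 0.2856]
tool_rot: [2.404, 1.571, 2.287]
contact_force: [3.6, -0.3, 1.6]
opening: 0.0401
```

```bash
python3 -m jog '[{"fingers":0.9,"x":0,"y":0,"z":-0.04,"spin":0},{"fingers":0.9,"x":0,"y":0,"z":-0.06,"spin":0},{"fingers":0.9,"x":0,"y":0,"z":-0.06,"spin":0}]'
```

```text
time: 18.48
tool_pos: [0.4816, -0.2321, 0.2856]
tool_rot: [0.044, 1.57, -0.074]
contact_force: [6.2, 0.1, 0.2]
opening: 0.0397
```

```bash
python3 -m jog '[{"fingers":0.9,"x":0,"y":0.3,"z":0,"spin":0},{"fingers":0.9,"x":0,"y":0.7,"z":0,"spin":0},{"fingers":0.9,"x":0,"y":1.1,"z":0,"spin":0},{"fingers":0.9,"x":0,"y":1.35,"z":0,"spin":0},{"fingers":0.9,"x":0,"y":1.35,"z":0,"spin":0}]'
```

```text
time: 19.1
tool_pos: [0.483, -0.2193, 0.2857]
tool_rot: [-0.92, 1.569, -1.038]
contact_force: [5.9, -3.9, -0.4]
opening: 0.0399
```

```bash
python3 -m jog '[{"fingers":0.9,"x":0,"y":0.05,"z":0,"spin":0},{"fingers":0.9,"x":0,"y":0.1,"z":0,"spin":0},{"fingers":0.9,"x":0,"y":0.15,"z":0,"spin":0},{"fingers":0.9,"x":0,"y":0.15,"z":0,"spin":0}]'
```

```text
time: 19.6
tool_pos: [0.4832, -0.2181, 0.2857]
tool_rot: [-1.028, 1.568, -1.145]
contact_force: [4.8, -5.2, -0.5]
opening: 0.0398
```

```bash
python3 -m jog '[{"fingers":0.9,"x":0,"y":0.04,"z":-0.01,"spin":0},{"fingers":0.9,"x":0,"y":0.08,"z":-0.01,"spin":0},{"fingers":0.9,"x":0,"y":0.08,"z":-0.01,"spin":0}]'
```

```text
time: 19.98
tool_pos: [0.4832, -0.2173, 0.2858]
tool_rot: [-0.972, 1.568, -1.09]
contact_force: [5.4, -5.7, -0.7]
opening: 0.0399
```

```bash
python3 -m jog '[{"fingers":0.9,"x":0,"y":0.04,"z":-0.01,"spin":0},{"fingers":0.9,"x":0,"y":0.06,"z":-0.01,"spin":0},{"fingers":0.9,"x":0,"y":0.06,"z":-0.01,"spin":0}]'
```

```text
time: 20.35
tool_pos: [0.4832, -0.2168, 0.2858]
tool_rot: [-0.922, 1.568, -1.04]
contact_force: [5.7, -5.7, -1.3]
opening: 0.0395
```

```bash
python3 -m jog '[{"fingers":0.9,"x":0,"y":0.03,"z":0,"spin":0},{"fingers":0.9,"x":0,"y":0.05,"z":0,"spin":0},{"fingers":0.9,"x":0,"y":0.05,"z":0,"spin":0}]'
```

```text
time: 20.72
tool_pos: [0.4833, -0.2163, 0.2858]
tool_rot: [-0.937, 1.568, -1.054]
contact_force: [5.4, -5.7, -0.6]
opening: 0.0397
```

```bash
python3 -m jog '[{"fingers":0.9,"x":0,"y":0.03,"z":0,"spin":0},{"fingers":0.9,"x":0,"y":0.06,"z":0,"spin":0},{"fingers":0.9,"x":0,"y":0.06,"z":0,"spin":0}]'
```

```text
time: 21.1
tool_pos: [0.4833, -0.2161, 0.2858]
tool_rot: [-1.073, 1.567, -1.191]
contact_force: [4.9, -7.4, -1.2]
opening: 0.0396
```

```bash
python3 -m jog '[{"fingers":0.9,"x":0,"y":0.03,"z":0,"spin":0},{"fingers":0.9,"x":0,"y":0.06,"z":0,"spin":0},{"fingers":0.9,"x":0,"y":0.06,"z":0,"spin":0}]'
```

```text
time: 21.48
tool_pos: [0.4833, -0.2159, 0.2859]
tool_rot: [-1.148, 1.566, -1.266]
contact_force: [3.4, -9.7, -2.1]
opening: 0.0397
```

```bash
python3 - <<'E'
from h import *
p=cam('wrist'); np.savez('w9.npz',C=p['C'],color=p['color'],mtx=p['mtx'],k1=p['k1'])
cv2.imwrite('pics/w9.png',cv2.resize(p['color'][40:260,190:390,::-1],None,fx=3,fy=2.7,interpolation=cv2.INTER_CUBIC))
t,M,s=tool(); print(s['contact_force'],M[:,0],s['torque'])
E
```

```text
[  2.53746556 -10.04372515  -1.99615683] [ 0.00140254 -0.00439417 -0.99998936] [-1.72272837 -0.75330751 -0.13395327]
```

View pics/w9.png

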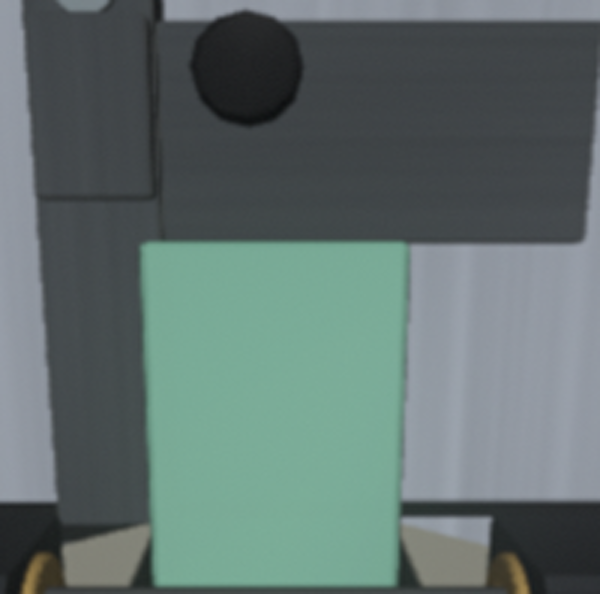

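```bash
python3 -m jog '[{"fingers":0.9,"x":0.02,"y":-0.03,"z":-0.02,"spin":0},{"fingers":0.9,"x":0.04,"y":-0.03,"z":-0.04,"spin":0},{"fingers":0.9,"x":0.04,"y":-0.03,"z":-0.04,"spin":0}]'
python3 -c "
from h import *
t,M,s=tool(); print(s['contact_force'],M[:,0],np.degrees(np.arctan2(M[1,2],M[0,2])))"
```

```text
time: 21.9
tool_pos: [0.4831, -0.216, 0.2859]
tool_rot: [-0.933, 1.566, -1.051]
contact_force: [4.9, -8.3, 1.6]
opening: 0.0392
[ 4.88637926 -8.26915573  1.56954987] [ 0.00242204 -0.00423122 -0.99998812] -6.7351610869430125
```

```bash
python3 -m jog '[{"fingers":0.9,"x":0.03,"y":-0.02,"z":-0.01,"spin":0},{"fingers":0.9,"x":0.05,"y":-0.02,"z":-0.01,"spin":0},{"fingers":0.9,"x":0.05,"y":-0.02,"z":-0.01,"spin":0},{"fingers":0.9,"x":0.05,"y":-0.02,"z":-0.01,"spin":0},{"fingers":0.9,"x":0.05,"y":-0.02,"z":-0.01,"spin":0}]'
python3 - <<'E'
from h import *
np.set_printoptions(precision=4,suppress=True)
t=cam('top'); g=green(t,(120,190,190,250))
for i in range(3): p=cam('wrist')
h,M,s=tool(); print(s['contact_force'],M[:,0],np.degrees(np.arctan2(M[1,2],M[0,2])),s['tool_pos'])
# bar edges vs yaw in final image
q=quad(green(p,(190,100,390,225))[0][2]); print(q.round(1)); rect(world(p,q,.13))
for a,b,c in g: rect(world(t,b,.105))
img=np.vstack([cv2.resize(t['color'][100:330,100:470,::-1],(740,460)),]); cv2.imwrite('pics/fin.png',img)
E
```

```text
time: 22.52
tool_pos: [0.4831, -0.216, 0.2857]
tool_rot: [-0.866, 1.566, -0.984]
contact_force: [4.8, -8.2, 4.2]
opening: 0.0397
[ 4.3326 -8.6657  3.8182] [ 0.0027 -0.0041 -1.    ] -6.738036602134025 [ 0.4831 -0.216   0.2857]
[[325.7 130. ]
 [322.6 224. ]
 [240.6 224. ]
 [236.4 130. ]]
c [ 0.4889 -0.1711] edges [0.043  0.0387 0.043  0.039 ] yaw01 83.58 yaw03 173.22
c [0.5014 0.3017] edges [0.0774 0.0589 0.0768 0.0593] yaw01 91.43 yaw03 3.16
c [0.4991 0.3641] edges [0.039  0.0579 0.0387 0.0581] yaw01 91.45 yaw03 3.64
c [0.4963 0.4047] edges [0.0351 0.0561 0.0348 0.0563] yaw01 89.17 yaw03 1.47
```

View pics/fin.png

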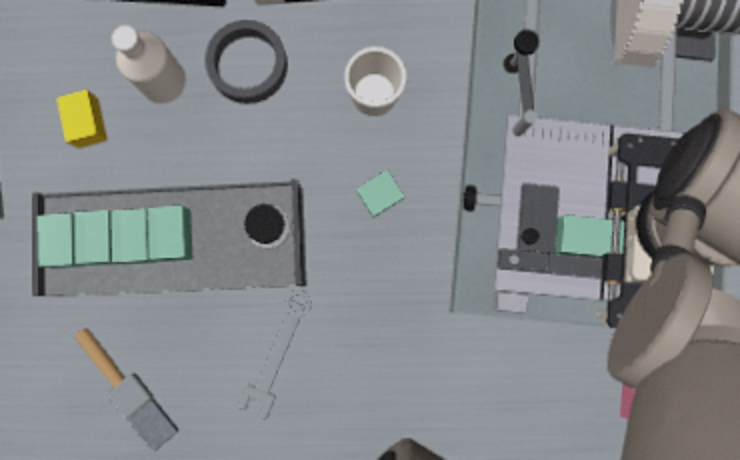

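```bash
python3 - <<'E'
from h import *
np.set_printoptions(precision=4,suppress=True)
z=np.load('w6.npz'); p={k:z[k] for k in z}; p['k1']=float(p['k1'])
for u in (262,283,304):
    g=p['color'][:,u-2:u+3,1].astype(float).mean(1); th=128
    cr=[i+(th-g[i])/(g[i+1]-g[i]) for i in range(0,175) if (g[i]-th)*(g[i+1]-th)<0]
    W=world(p,[(u,c) for c in cr],.105)[:,:2]; print(u,np.round(cr,2),W[:,1],'diffs mm',-np.diff(W[:,1])*1e3)
E
```

```text
262 [  1.67  54.16  59.65 108.33 112.55 157.68] [0.3847 0.3465 0.3424 0.304  0.3005 0.2621] diffs mm [38.1524  4.1613 38.3776  3.4612 38.4659]
283 [  1.81  54.5   59.61 108.44 112.52 157.62] [0.3854 0.3471 0.3433 0.3048 0.3015 0.2631] diffs mm [38.2692  3.8646 38.4628  3.349  38.3907]
304 [  2.19  54.81  59.78 108.52 112.48 157.54] [0.386  0.3478 0.344  0.3056 0.3024 0.2641] diffs mm [38.2035  3.7567 38.3569  3.2437 38.3203]
```

```bash
python3 -c "
from h import *
print(robot.observe()['contact_force'],robot.observe()['time']); print(robot.hand_in())"
```

```text
[ 4.33259417 -8.66571909  3.81820476] 22.725
the job is handed in; nothing more can be done
None
```

The job is handed in at 22.7 s. The cut piece is on the shelf, next in the row beside the last piece, and released. The bar is on the cart, pushed into the corner, and the arm is still holding it there.

**Cut piece:** It sits about 3.3 mm from piece_c, matching the roughly 4 mm gap already in the row. It measures within about 1 mm of in line and within about 1° of square.
- The wrist camera gave a raw pitch of 41.8 mm. It also read the known block sizes 3–4 % short, so the true pitch is about 43 mm.
- The top camera suggested a smaller pitch, around 40 mm. At 2 mm per pixel I trusted it less than the wrist view.

**Bar:** The last force reading was about 5 N against the fence, 9 N against the stop and 4 N down on the deck. The bar is parallel to the fence within about 0.5°, and the picture shows it tight to the stop. The tool leans about 0.25–0.3° under the push, so the end away from the stop could be a few tenths of a millimetre off the deck.

**Other things on the bench:** Everything visible in the final top picture looks unmoved. The arm hid the cart's right side and most of the pink block in that view.

I viewed 11 pictures, one over the budget.

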